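# Dim the colony viewer and hold its sprung cover at the 40-degree line

## Robot

A 6-joint arm with a two-finger parallel gripper is mounted at the origin on the work surface. World frame = base frame: x ahead of the robot, y to its left, z up, the work surface at z = 0. Lengths are in mm, angles in rad, forces in N, time in s.
With the tool pointing down it reaches from about 275 to 750 mm from the base axis. Payload 10.2 kg.
Tool frame: the origin (TCP) lies at the very end of the fingers, on their centre line; the grasp point (between the pads) lies 19 mm behind it (ctrl.tcp_to_grasp is the distance from the TCP to the grasp point, in mm); z points along the fingers, x is the direction in which the jaws open and shut, and the axes are right-handed (so a half turn about z gives the same grasp; the last joint's range is limited). The gripper opens to 85 mm and grips with 20 to 120 N. Pads are 22 mm wide; open, the fingers measure 114 mm over their backs; the gripper's body (76 mm by 85 mm) begins 54 mm behind the grasp point. The pads swing forward as they close: fully open they stand 13 mm farther back than shut.
Start: joints at [0.962, 0.313, 1.498, -0, 1.331, -0.223], TCP at [197.571, 486.412, 231.294] pointing down, gripper open.
Joint ranges: [-2.94, 2.94], [-0.97, 2.17], [0.19, 2.56], [-1.23, 4.37], [0.02, 3.11], [-2.88, 2.88]. Speed limits (rad/s): [2.39, 2.39, 3.01, 3.14, 3.14, 3.14].

## Interface

Orientations are given as a unit quaternion [w, x, y, z].
In Python, from rig import monitor, vision, order, ctrl gives the robot as it stands. The module is installed in compiled form; this text tells all that it offers.
- The arm moves only by the shell command python3 -m pendant 'ROWS' [FORCE]. ROWS is JSON, a list that holds one entry, the list of rows, each a list of 5 numbers: the closure, from -1 (fully open) to 1 (shut), then the shift along the world's x, y, z in m, then the turn about the world's z in degrees. In form: [[[fingers, dx, dy, dz, spin], ...]]. A call has 1 to 20 rows; each row is the pose to reach, as a shift and turn from the pose commanded when the call began; what a row does not reach only later rows make up. A row lasts 1/10 s, in which the tool goes at most 50 mm and 8.59 degrees, less where a joint would pass 70% of its speed; a pose out of reach is approached as far as the arm can. A call with a gripper value outside its range is refused whole. The fingers move at their own pace and stop on an object; FORCE is the grip in N (left out, the last holds). Time passes only in rows, so rows that repeat a pose let the fingers close. It gives the time, the measured TCP pose, the force and the opening at its end, in the units of the state.
- monitor.sense(): the state, without advancing time (a new reading comes with each control period).
- vision.capture(name): name is "scene" or "top" or "wrist"; returns (picture, depth): 420x560x3 uint8, red, green, blue; 420x560 float32, mm along the optical axis (not along the pixel's ray), 0 where there is no reading.
- vision.camera_info(name): a dict with "fov_y" (degrees; the focal length in pixels is half the picture's height over the tangent of half this angle, whatever the lens; pixels are square), "cx", "cy" (the principal point, pixels), "distortion" ([k1, k2, p1, p2, k3] as OpenCV has them; the pictures are not rectified), "R" (3x3) and "t" (3): a world point X has camera coordinates R X + t; the wrist camera has in their place "hand_eye" (4x4, takes a point from camera to tool coordinates, whose origin is the TCP and whose axes are the tool frame's). Camera axes: x right, y down, z forward; pixel columns grow to the right and rows downward; lengths in mm; the calibration is good to about 2 mm. A picture is of the moment at which its call begins: read the wrist's pose just before it. camera_info takes no time and is no camera call.
- order.finish_job(): hands the job in, once; it reports no verdict.
The state is a dict: "time_s": time; "joints": joint angles; "dq": joint speeds; "tau": joint torques, N m; "eef_pos": TCP position; "ee_rot": TCP orientation; "force": force on the tool from outside, world axes, zero at the start; "wrist_torque": the same for the moment, N m; "grip_width": opening from 0.0 (shut) to 1.0 (fully open).
Only numpy, scipy, OpenCV 4.12 (cv2) and the standard library are available. Lean on these libraries where they do the work, as an engineer would, in place of code of your own. Each camera call takes 0.05 s, during which the arm holds its last target.

## Task

On the lighted colony viewer, first slide the dimmer to the long line of its scale while the cover is still shut, then take the amber cover by its bar handle and raise it against its spring to the long 40-degree line on the quadrant, never beyond the 60-degree line. Finish while still holding the cover there by its bar, steady, so that a colleague can pick colonies under its shade; the spring would shut it if you let go. Leave the dimmer on its line, and do not disturb the dish inside or the rack, tip box and bottle around the viewer.

Things in the scene. Friction and masses are not known exactly. Their poses are not given: they have to be found in the camera images.
- viewer: Bench colony viewer, fixed; origin on the bench under its lamp housing; x from its front (robot side) to its hinge side, y to its left, z up. White housing: x -110 to 125, y -135 to 135 mm, top 70 mm high, lit plate. Grey console on its right: x -145 to 127, y -250 to -135 mm, top 60 mm high. Amber cover on the housing: x -115 to 101, y -120 to 120 mm, shut it spans heights 72 to 117 mm.
- viewer_hinge (a point): Middle of the cover's hinge line, at viewer (105, 0, 76) mm; it does not move; axes as the viewer's. The hinge line runs along viewer y; the cover's front edge swings up about it.
- hood (a joint): Angle of the amber cover (rad): 0 shut, growing as its front edge rises, stop at 1.4; 40 degrees = 0.698. A torsion spring and its weight (0.5 to 0.7 kg) pull it shut: 6 to 7 N upwards at the bar start it; at 40 degrees it takes about 9 N square to the cover, or 13 N straight up, to hold it. It never stays open by itself.
- hood_bar: Round steel bar handle at the cover's front, turning with it: 12 mm diameter, 110 mm long, on two 10 mm posts 100 mm apart. Origin at its middle, y along the bar. Shut: axes as the viewer's, 98 mm above the bench, 268 mm before and 22 mm above the hinge line, 44 mm before the cover's front; the cover rises 19 mm above it; free below. At 40 degrees: 265 mm above the bench, 77 mm further back.
- hood_pointer (a point): Inner tip of the dark steel pointer blade (30 x 18 x 2.5 mm) on the cover's left side, 124 mm from the hinge line; it travels just outside the quadrant's rim.
- quadrant_line (a point): Where the long 40-degree line meets the quadrant's rim, 121 mm from the hinge line; the cover is at 40 degrees when the pointer meets it. The quadrant is an upright aluminium arc, 4 mm thick, on the housing's left edge (viewer y 131 mm), up to 195 mm above the bench, with dark lines at 0, 20, 40, 60 degrees: the one at 40 long and thick, the others short and thin.
- dimmer (a joint): Position of the dimmer grip along its 80 mm track (m): 0 at the front (dim) end, 0.08 at the back (bright) end; it moves along viewer x and stays where it is left (1.5 N friction). The long line is at 0.020.
- dimmer_top (a point): Top centre of the dimmer grip, a black block 14 mm along the track, 26 mm across and 26 mm tall with a white index line across its top, which is 32 mm above the console's top (92 mm above the bench); axes as the viewer's. The track runs along viewer x at viewer y = -195 mm, 75 mm to the right of the cover.
- dimmer_line (a point): The long line of the dimmer scale, on the console's top at the middle of the track: viewer (-105, -195, 60) mm. Lines lie beside the track every 20 mm from the front end; the long, thick one is the second from the front. The grip is on it when the middle of its top stands over it.
- dish: Open clear Petri dish, 90 mm across and 15 mm high, with agar, on the lit plate under the cover (loose); origin under its middle. Leave it alone.
- rack: White tube rack with red-capped tubes, 70 x 160 mm, 84 mm high, standing to the left of the viewer, towards its back (loose); origin under its middle. Leave it alone.
- tipbox: Purple pipette-tip box, 122 x 85 mm, 54 mm high, to the right of the console (loose); origin under its middle. Leave it alone.
- bottle: Reagent bottle, 60 mm across and 125 mm high, to the left of the viewer towards its front (loose); origin under its middle. Leave it alone.

How it is judged:
By the outcome, as a careful person would: the job done as asked, in the order asked, and still so for the second after the job is handed in, while the arm keeps its last pose, push and grip.
It also fails if it takes over 54 s, if anything falls off the work surface, if the arm or the gripper's body presses on something with over 40 N, if the wrist force passes 120 N, or if a joint passes its speed limit or range.

## Working session

There is one attempt and no reset: what is moved stays moved. The work goes in short steps, Python scripts to look and compute and a shell command to move; the robot and the scene stay as the last step left them, time stands still between calls to the robot, and variables do not carry over. Pictures are saved under pics/ and viewed, and the job is handed in when it is done.

```bash
mkdir -p pics; ls
cat > h.py <<'E'
import numpy as np, cv2
from rig import monitor, vision, order, ctrl
def K(i):
    f=210/np.tan(np.radians(i['fov_y']/2)); return np.array([[f,0,i['cx']],[0,f,i['cy']],[0,0,1.]])
def snap(n,fn):
    p,d=vision.capture(n); cv2.imwrite('pics/'+fn+'.png',p[:,:,::-1]); np.savez('pics/'+fn+'.npz',p=p,d=d); return p,d
def ray(n,uv):
    i=vision.camera_info(n); q=cv2.undistortPoints(np.array(uv,float).reshape(-1,1,2),K(i),np.array(i['distortion'],float)).reshape(-1,2)
    R=np.array(i['R']);t=np.array(i['t']); d=np.c_[q,np.ones(len(q))]@R; return -R.T@t,d
def onz(n,uv,z):
    c,d=ray(n,uv); return c+d*((z-c[2])/d[:,2])[:,None]
def dep(n,uv,d):
    c,r=ray(n,uv); return np.array([c+r[k]*d[int(round(v)),int(round(u))] for k,(u,v) in enumerate(uv)])
def proj(n,X):
    i=vision.camera_info(n);R=np.array(i['R']); return cv2.projectPoints(np.array(X,float).reshape(-1,3),cv2.Rodrigues(R)[0],np.array(i['t'],float),K(i),np.array(i['distortion'],float))[0].reshape(-1,2)
E
python3 - <<'E'
from h import *
print(monitor.sense()); print(ctrl.tcp_to_grasp)
for n in ('scene','top'):
    snap(n,n+'0'); i=vision.camera_info(n); R=np.array(i['R']); print(n,i['fov_y'],i['distortion'],-R.T@np.array(i['t']),R[2])
print(vision.camera_info('wrist'))
E
```

```text
pics
{'time_s': 0.0, 'joints': array([ 9.61566276e-01,  3.13436887e-01,  1.49845289e+00, -5.45924877e-06,
        1.33100871e+00, -2.23414602e-01]), 'dq': array([-2.79523530e-03, -8.04760076e-04, -6.55291753e-04,  7.41768119e-04,
       -7.24456075e-05, -9.82570627e-05]), 'tau': array([ 8.42413465e-04, -4.12266541e+01, -2.59740239e+01, -1.33097215e-04,
        4.15167669e-03,  6.75938665e-07]), 'eef_pos': array([197.42893574, 486.17671172, 230.73583944]), 'ee_rot': array([ 2.38015784e-04,  8.29551981e-01,  5.58429122e-01, -6.07996529e-04]), 'force': array([-0.18305457, -0.184557  , -0.00185363]), 'wrist_torque': array([ 0.00606441, -0.00457616, -0.05742102]), 'grip_width': 1.0026301997946745}
18.700000000000003
scene 55.73681778689524 [-0.05426508  0.          0.          0.          0.        ] [1042.03210162 -398.19042459  727.80062077] [-0.4856318   0.51100744 -0.7092483 ]
top 50.17596560601376 [-0.07324153  0.          0.          0.          0.        ] [ 528.4910165    73.9372392  1093.67513324] [ 0.08279564 -0.01555752 -0.9964451 ]
{'fov_y': 64.78761965947989, 'cx': 280.7270544027188, 'cy': 205.17570744532904, 'distortion': array([-0.01517508,  0.        ,  0.        ,  0.        ,  0.        ]), 'hand_eye': array([[ 9.99999815e-01, -5.55814610e-04, -2.48985867e-04,
         1.45934917e-01],
       [ 6.06581292e-04,  9.45599647e-01,  3.25332045e-01,
        -8.30987720e+01],
       [ 5.46166438e-05, -3.25332136e-01,  9.45599809e-01,
        -1.42557257e+02],
       [ 0.00000000e+00,  0.00000000e+00,  0.00000000e+00,
         1.00000000e+00]])}
```

View pics/scene0.png

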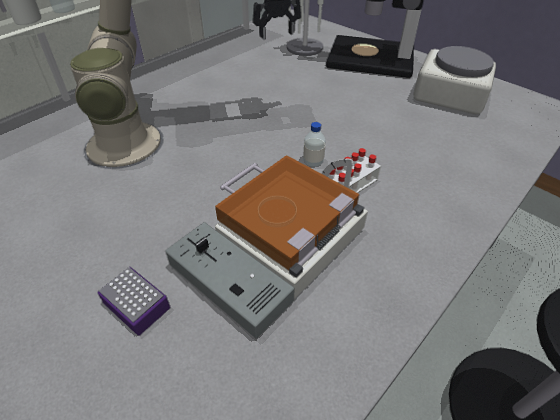

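View pics/top0.png

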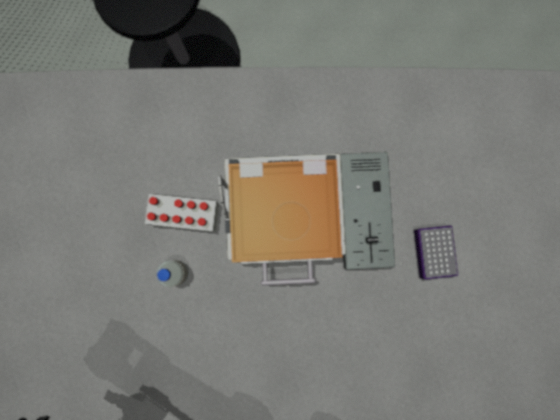

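The top view shows the cover at about (287,212), the bar at (289,281), the dimmer grip at (371,240), the console at right, the rack and bottle at left, and the tip box at (437,252). Next I'll zoom in and measure.

Run:
```python
from h import *
p=np.load('pics/top0.npz')['p']; c=p[130:300,210:410,::-1]
cv2.imwrite('pics/topz.png',cv2.resize(c,None,fx=4,fy=3.5,interpolation=cv2.INTER_CUBIC)[:600,:800])
p=np.load('pics/scene0.npz')['p']; c=p[200:300,160:300,::-1]
cv2.imwrite('pics/scz.png',cv2.resize(c,None,fx=5.5,fy=5.5,interpolation=cv2.INTER_CUBIC))
```

```text
(no output)
```

View pics/topz.png

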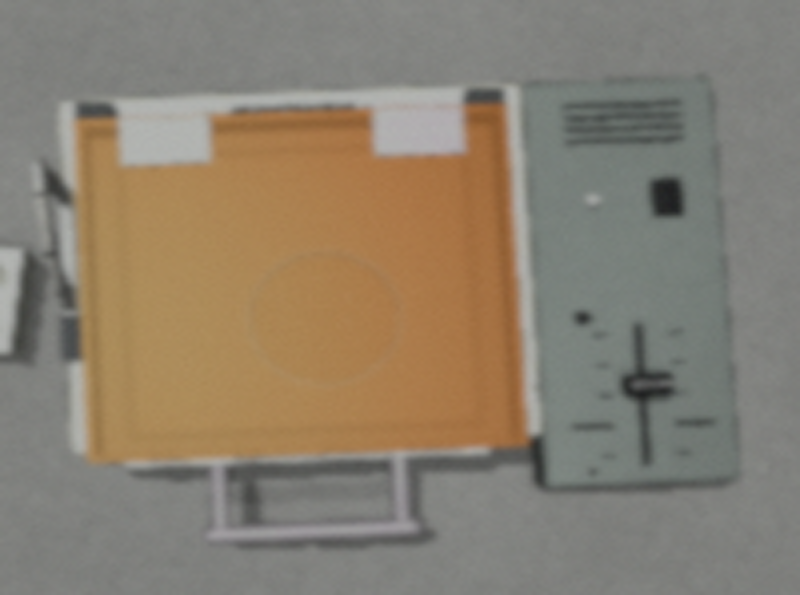

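View pics/scz.png

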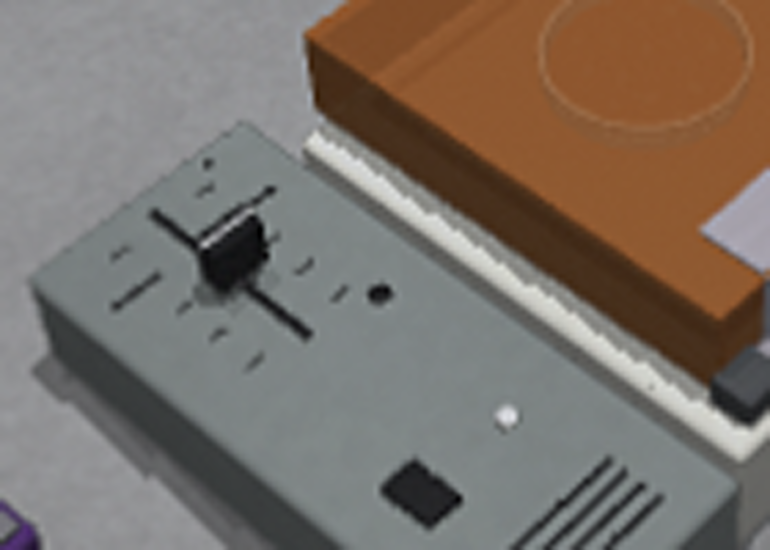

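Run:
```python
from h import *
z=lambda P:[(210+(u+.5)/4-.5,130+(v+.5)/3.5-.5) for u,v in P]
C=onz('top',z([(523,82),(712,78),(738,482),(545,487)]),60); print('console',C.round(1))
M=np.array([[127,-135],[127,-250],[-145,-250],[-145,-135]],float)
def fit(A,B):
    a=A.mean(0);b=B.mean(0);H=(A-a).T@(B-b);th=np.arctan2(H[0,1]-H[1,0],H[0,0]+H[1,1]);R=np.array([[np.cos(th),-np.sin(th)],[np.sin(th),np.cos(th)]]);return th,R,b-R@a
th,R,t=fit(M,C[:,:2]);print(np.degrees(th),t,(C[:,:2]-(M@R.T+t)).round(1))
P=onz('top',z([(574,427),(612,427),(677,423),(715,421)]),60);print('longline',P.round(1), (P[:,:2]-t)@R)
g=onz('top',z([(650,384)]),92);print('grip',g,(g[:,:2]-t)@R)
b=onz('top',z([(210,536),(418,526)]),98);print('bar',b,b.mean(0),(b[:,:2]-t)@R, np.degrees(np.arctan2(*(b[0]-b[1])[:2])))
h=onz('top',z([(78,118),(506,104),(527,443),(88,460)]),117);print('cover',(h[:,:2]-t)@R)
s=lambda P:[(160+(u+.5)/5.5-.5,200+(v+.5)/5.5-.5) for u,v in P]
q=onz('scene',s([(113,308),(160,275),(240,210),(273,188)]),60);print('sc long',q.round(1),(q[:,:2]-t)@R)
g=onz('scene',s([(201,246),(258,212)]),92);print('sc grip',g,(g[:,:2]-t)@R)
i=[(222,190),(257,167)];b=onz('scene',i,98);print('sc bar',b,(b[:,:2]-t)@R)
```

```text
console [[ 763.   -57.3   60. ]
 [ 765.5 -169.4   60. ]
 [ 494.6 -177.2   60. ]
 [ 492.7  -65.1   60. ]]
1.5807815469995006 [632.65500996  75.42431074] [[-0.3 -1.3]
 [-1.   1.6]
 [ 0.   1.3]
 [ 1.3 -1.6]]
longline [[ 531.9  -82.6   60. ]
 [ 531.7 -104.6   60. ]
 [ 533.9 -142.5   60. ]
 [ 535.  -164.7   60. ]] [[-105.07578209 -155.18900702]
 [-105.91291423 -177.21417272]
 [-104.72800886 -215.13148894]
 [-104.26448221 -237.36589674]]
grip [[ 558.83714314 -121.12215272   92.        ]] [[ -79.21177163 -194.43529771]]
bar [[465.1374105  125.37660818  98.        ]
 [470.31289313  10.67961548  98.        ]] [467.72515181  68.02811183  98.        ] [[-166.07584516   54.55448471]
 [-164.06640273  -60.24162975]] -2.5836100291434683
cover [[  98.98754532  118.25993414]
 [ 100.0114515  -118.56286625]
 [-113.9732415  -120.4313313 ]
 [-115.81861359  118.11062714]]
sc long [[ 534.  -163.8   60. ]
 [ 534.2 -141.2   60. ]
 [ 530.9  -98.4   60. ]
 [ 531.5  -81.7   60. ]] [[-105.19272407 -236.46033766]
 [-104.37938221 -213.82305912]
 [-106.4967665  -170.9038287 ]
 [-105.45005105 -154.25927468]]
sc grip [[ 558.62349618 -134.18536851   92.        ]
 [ 561.19400857 -108.60664861   92.        ]] [[ -79.78570363 -207.48764822]
 [ -76.51054617 -181.98957399]]
sc bar [[477.18903873   8.01558312  98.        ]
 [476.52118048 123.42771909  98.        ]] [[-157.26636493  -63.09433595]
 [-154.75017028   52.29230074]]
```

```bash
python3 -m pendant '[[[0,0.01,-0.016,0,-2],[0,0.03,-0.05,0,-6],[0,0.054,-0.09,0,-10],[0,0.08,-0.134,0,-15],[0,0.106,-0.178,0,-20],[0,0.132,-0.222,0,-25],[0,0.158,-0.266,0,-30],[0,0.184,-0.31,0,-35],[0,0.21,-0.354,0,-40],[0,0.236,-0.398,0,-45],[0,0.262,-0.442,0,-50],[0,0.288,-0.486,0,-54],[0,0.314,-0.53,0,-58],[0,0.336,-0.564,0,-62],[0,0.352,-0.592,0,-65],[0,0.36,-0.605,0,-66],[0,0.362,-0.608,0,-66],[0,0.362,-0.608,0,-66],[0,0.362,-0.608,0,-66]]]' 40
python3 - <<'E'
from h import *
s=monitor.sense();print(s['eef_pos'],s['ee_rot'],s['grip_width'],s['joints'].round(2))
snap('wrist','w1')
E
```

```text
time_s: 2.0
eef_pos: [559.2, -120.6, 231.4]
ee_rot: [-0.0, 1.0, 0.017, -0.0]
force: [0.1, 0.8, -0.7]
grip_width: 0.498
[ 559.21934242 -120.60625697  231.35842581] [-1.37571172e-04  9.99852144e-01  1.71946401e-02 -1.21743989e-04] 0.4983184067750961 [-0.42  0.42  1.35  0.    1.37 -0.45]
```

View pics/w1.png

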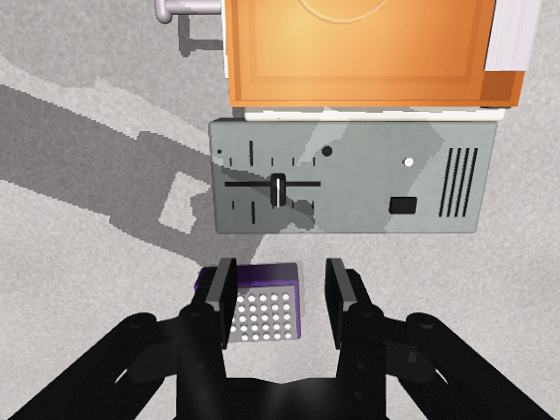

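The wrist view shows the grip index at (279,190) and the long lines at (251,153) and (254,212). The tool is above the tip box side, not over the grip in the picture, because the camera is tilted.

```bash
cat >> h.py <<'E'
from scipy.spatial.transform import Rotation as Ro
def wray(uv,s=None):
    s=s or monitor.sense(); i=vision.camera_info('wrist'); q=cv2.undistortPoints(np.array(uv,float).reshape(-1,1,2),K(i),np.array(i['distortion'],float)).reshape(-1,2)
    w,x,y,z=s['ee_rot'];R=Ro.from_quat([x,y,z,w]).as_matrix();H=np.array(i['hand_eye'])
    return R@H[:3,3]+s['eef_pos'],np.c_[q,np.ones(len(q))]@H[:3,:3].T@R.T
def wz(uv,z,s=None):
    c,d=wray(uv,s); return c+d*((z-c[2])/d[:,2])[:,None]
E
python3 - <<'E'
from h import *
p=np.load('pics/w1.npz')['p']; c=p[130:240,200:340,::-1]
cv2.imwrite('pics/w1z.png',cv2.resize(c,None,fx=5,fy=5,interpolation=cv2.INTER_CUBIC))
print(wz([(279,190)],92),wz([(251,153),(254,212)],60),wz([(210,122),(495,123),(477,232),(217,233)],60))
E
```

```text
[[ 558.43023571 -119.69759597   92.        ]] [[ 530.7574897   -93.31599006   60.        ]
 [ 534.07893106 -153.06794623   60.        ]] [[ 492.69085881  -65.76988102   60.        ]
 [ 757.47554019  -57.27851763   60.        ]
 [ 765.49140263 -167.42525437   60.        ]
 [ 496.00886153 -177.49266873   60.        ]]
```

View pics/w1z.png

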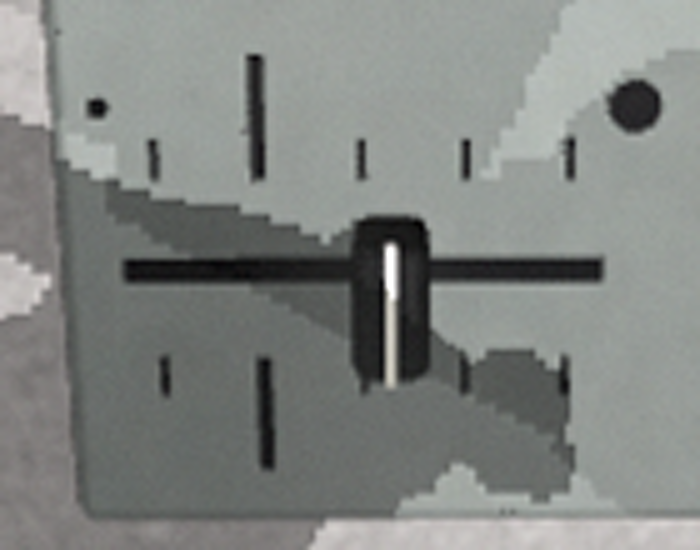

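```bash
python3 -m pendant '[[[0,-0.001,0,-0.015,0.5],[0,-0.001,0,-0.045,0.5],[0,-0.001,0,-0.08,0.5],[0,-0.001,0,-0.11,0.5],[0,-0.001,0,-0.135,0.5],[0,-0.001,0,-0.15,0.5],[0,-0.001,0,-0.158,0.5],[0,-0.001,0,-0.162,0.5],[0,-0.001,0,-0.162,0.5],[0.3,-0.001,0,-0.162,0.5],[0.6,-0.001,0,-0.162,0.5],[0.8,-0.001,0,-0.162,0.5],[0.8,-0.001,0,-0.162,0.5],[0.8,-0.001,0,-0.162,0.5]]]' 20
python3 - <<'E'
from h import *
snap('wrist','w2')
E
```

```text
time_s: 3.45
eef_pos: [558.9, -121.7, 70.0]
ee_rot: [0.0, 1.0, 0.021, 0.001]
force: [-0.5, 0.9, 5.5]
grip_width: 0.158
```

View pics/w2.png

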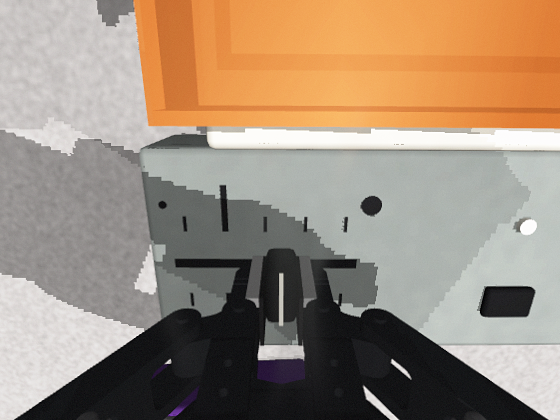

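The fingers hold the grip: the index line is at (281,300) between the pads, and the long line is at (224,208).

```bash
python3 - <<'E'
from h import *
print(wz([(281,275),(281,320)],92),wz([(223,188),(224.5,230)],60))
E
python3 -m pendant '[[[0.8,-0.002,0,0,0],[0.8,-0.006,0,0,0],[0.8,-0.011,0,0,0],[0.8,-0.016,-0.001,0,0],[0.8,-0.021,-0.001,0,0],[0.8,-0.024,-0.001,0,0],[0.8,-0.026,-0.001,0,0],[0.8,-0.026,-0.001,0,0],[0.8,-0.026,-0.001,0,0]]]'
python3 - <<'E'
from h import *
p,d=snap('wrist','w3');cv2.imwrite('pics/w3z.png',cv2.resize(p[150:350,160:400,::-1],None,fx=3,fy=3,interpolation=cv2.INTER_CUBIC))
E
```

```text
[[ 559.17370937 -110.16335579   92.        ]
 [ 560.10643419 -132.68398937   92.        ]] [[ 530.30501991  -82.93172188   60.        ]
 [ 530.7128228  -104.77666281   60.        ]]
time_s: 4.4
eef_pos: [532.8, -122.7, 70.0]
ee_rot: [0.0, 1.0, 0.021, 0.001]
force: [-1.0, 1.3, 7.4]
grip_width: 0.164
```

View pics/w3z.png

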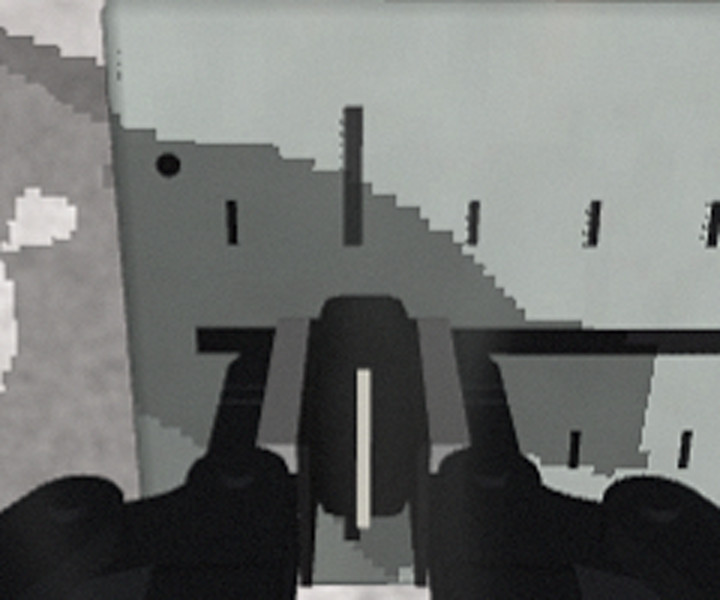

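The grip index is at zoom x≈363 and the long line at 352, with 120 px per 20 mm. The grip is about 1.7 mm short, so I'll move that distance, release, rise and check.

```bash
python3 -m pendant '[[[0.8,-0.001,0,0,0],[0.8,-0.0018,0,0,0],[0.8,-0.0018,0,0,0],[0.8,-0.0018,0,0,0]]]'
python3 - <<'E'
from h import *
p,d=snap('wrist','w4');cv2.imwrite('pics/w4z.png',cv2.resize(p[150:350,160:400,::-1],None,fx=3,fy=3,interpolation=cv2.INTER_CUBIC))
s=monitor.sense()
print(wz([(280.7,275),(280.7,320)],92),s['eef_pos'])
E
```

```text
time_s: 4.85
eef_pos: [531.2, -122.7, 70.0]
ee_rot: [0.0, 1.0, 0.021, 0.001]
force: [0.6, 0.8, 6.8]
grip_width: 0.162
[[ 531.36423958 -111.18925638   92.        ]
 [ 532.28948927 -133.71095817   92.        ]] [ 531.1958372  -122.71399521   70.02494056]
```

View pics/w4z.png

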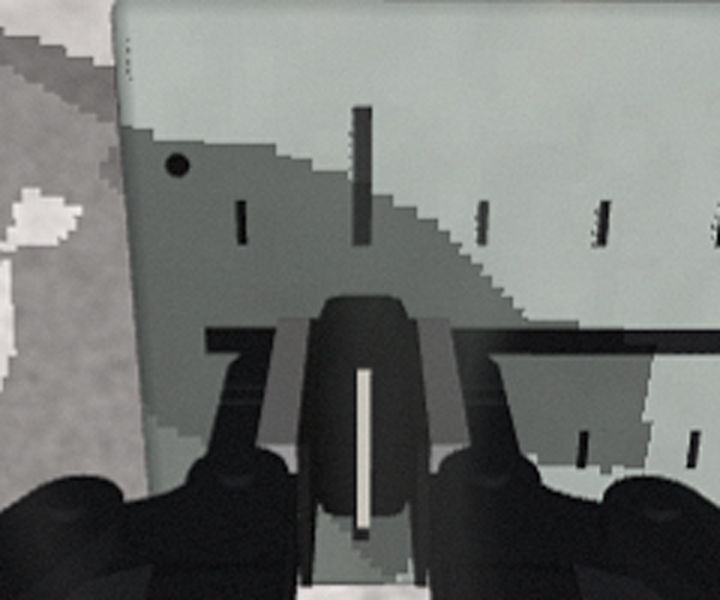

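The index (363) now stands on the long line (362). I'll release and rise.

```bash
python3 -m pendant '[[[0.6,0,0,0,0],[0.4,0,0,0,0],[0.2,0,0,0,0],[0.1,0,0,0,0],[0,0,0,0,0],[0,0,0,0.01,0],[0,0,0,0.035,0],[0,0,0,0.07,0],[0,0,0,0.11,0],[0,0,0,0.15,0],[0,0,0,0.16,0],[0,0,0,0.16,0],[0,0,0,0.16,0]]]'
python3 - <<'E'
from h import *
s=monitor.sense()
p,d=snap('wrist','w5');cv2.imwrite('pics/w5z.png',cv2.resize(p[100:280,180:420,::-1],None,fx=3,fy=3,interpolation=cv2.INTER_CUBIC)); print(s['eef_pos'],s['ee_rot'])
E
```

```text
time_s: 6.2
eef_pos: [530.3, -122.4, 228.2]
ee_rot: [-0.0, 1.0, 0.021, -0.001]
force: [-0.3, -0.5, -0.6]
grip_width: 0.503
[ 530.2896478  -122.37905361  228.18863467] [-4.10208699e-04  9.99781204e-01  2.08959548e-02 -8.57374308e-04]
```

View pics/w5z.png

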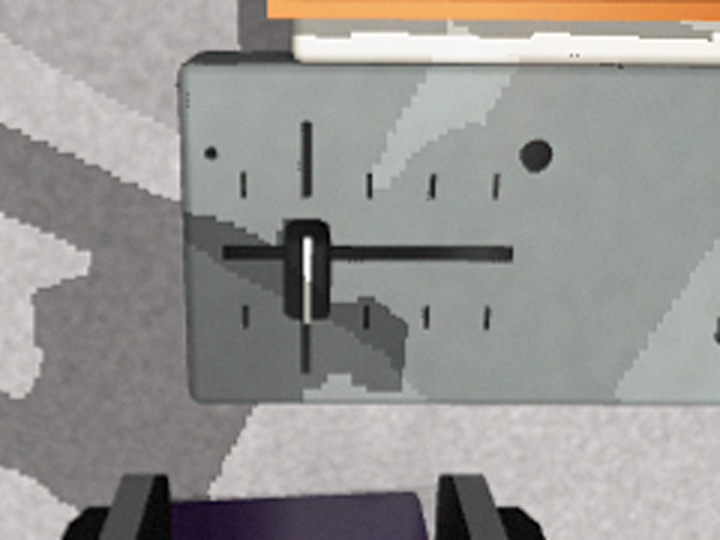

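The released dimmer has its index at 307 and the long line at 306, so it is on the line. Next I'll go over the bar.

```bash
python3 -m pendant '[[[0.1,-0.004,0.012,0,0],[0.2,-0.012,0.036,0,0],[0.3,-0.024,0.072,0,0],[0.3,-0.036,0.108,0,0],[0.3,-0.048,0.144,0,0],[0.3,-0.058,0.174,0,0],[0.3,-0.063,0.188,0,0],[0.3,-0.064,0.192,0,0],[0.3,-0.064,0.192,0,0],[0.3,-0.064,0.192,0,0]]]'
python3 - <<'E'
from h import *
snap('wrist','w6');s=monitor.sense();print(s['eef_pos'])
E
```

```text
time_s: 7.25
eef_pos: [467.1, 68.5, 229.0]
ee_rot: [0.0, 1.0, 0.02, -0.0]
force: [-0.3, -0.5, -0.5]
grip_width: 0.355
[467.10886859  68.47457461 229.08417938]
```

View pics/w6.png

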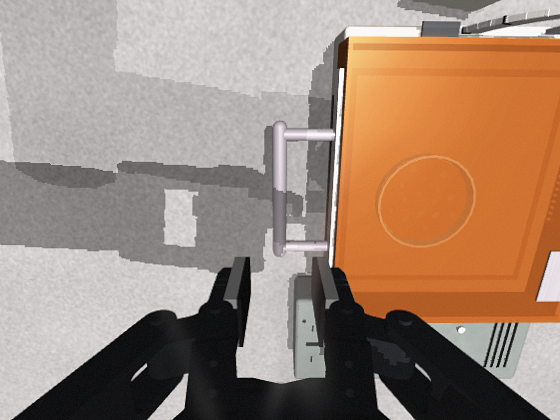

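The bar runs from about (280,122) to (280,255), on the tool's centre plane, with free space between the posts.

Run:
```python
from h import *
b=wz([(281,122),(279.5,255)],98);print(b,b.mean(0))
```

```text
[[465.62504806 128.84374904  98.        ]
 [469.0385174    9.44471408  98.        ]] [467.33178273  69.14423156  98.        ]
```

```bash
python3 -m pendant '[[[0.3,0,0,-0.015,0],[0.3,0,0,-0.04,0],[0.3,0,0,-0.07,0],[0.3,0,0,-0.1,0],[0.3,0,0,-0.125,0],[0.3,0,0,-0.14,0],[0.3,0,0,-0.147,0],[0.3,0,0,-0.15,0],[0.3,0,0,-0.15,0],[0.3,0,0,-0.15,0],[0.6,0,0,-0.15,0],[0.8,0,0,-0.15,0],[0.9,0,0,-0.15,0],[0.9,0,0,-0.15,0],[0.9,0,0,-0.15,0],[0.9,0,0,-0.15,0]]]' 60
python3 - <<'E'
from h import *
snap('wrist','w7');snap('scene','s7')
s=monitor.sense();print(s['eef_pos'],s['force'])
# arc plan
for t in range(0,44,4):
    a=np.radians(t+4.69); r=np.hypot(268,22); dx=268-r*np.cos(a); print(t,(dx*.9994).round(1),(dx*.035).round(1),(r*np.sin(a)-22).round(1))
E
```

```text
time_s: 8.9
eef_pos: [465.8, 69.3, 79.9]
ee_rot: [0.0, 1.0, 0.021, -0.001]
force: [-7.4, -2.2, 9.5]
grip_width: 0.119
[465.77748739  69.36904192  79.90948988] [-7.7484157  -2.31749581  8.78618024]
0 -0.0 -0.0 -0.0
4 2.2 0.1 18.6
8 5.7 0.2 37.1
12 10.4 0.4 55.2
16 16.4 0.6 73.0
20 23.7 0.8 90.3
24 32.1 1.1 107.1
28 41.7 1.5 123.2
32 52.3 1.8 138.7
36 64.1 2.2 153.3
40 76.8 2.7 167.1
```

View pics/w7.png

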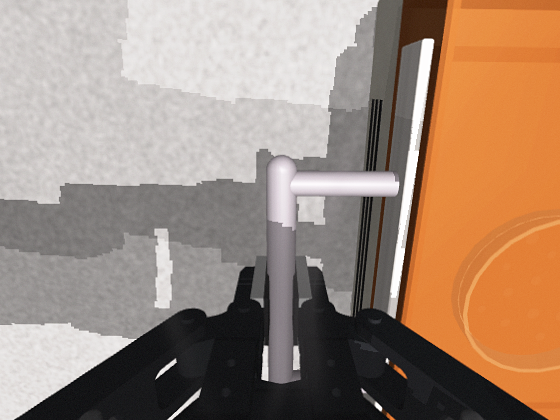

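View pics/s7.png

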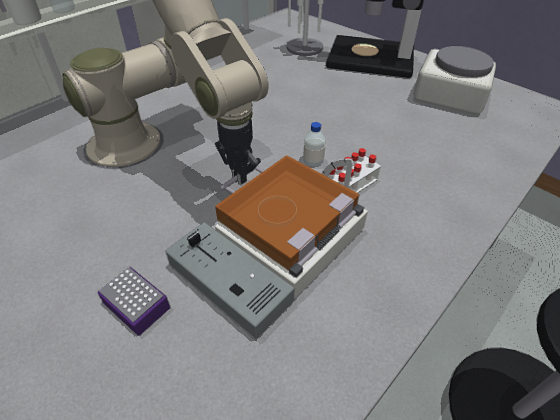

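The bar is held between the pads midway along, the cover is shut, and the dimmer is on its line at about (193,240). I'll raise along the arc to about 20° first.

```bash
python3 -m pendant '[[[0.9,0,0,0.003,0],[0.9,0.001,0,0.009,0],[0.9,0.002,0,0.0185,0],[0.9,0.004,0,0.028,0],[0.9,0.0057,0,0.037,0],[0.9,0.008,0,0.046,0],[0.9,0.0104,0,0.055,0],[0.9,0.0133,0,0.064,0],[0.9,0.0164,0.001,0.073,0],[0.9,0.020,0.001,0.082,0],[0.9,0.0225,0.001,0.088,0],[0.9,0.0237,0.001,0.0903,0],[0.9,0.0237,0.001,0.0903,0],[0.9,0.0237,0.001,0.0903,0]]]'
python3 - <<'E'
from h import *
snap('wrist','w8');snap('scene','s8')
E
```

```text
time_s: 10.4
eef_pos: [488.2, 70.2, 169.6]
ee_rot: [0.0, 1.0, 0.021, -0.003]
force: [-13.2, -4.4, -3.8]
grip_width: 0.115
```

View pics/w8.png

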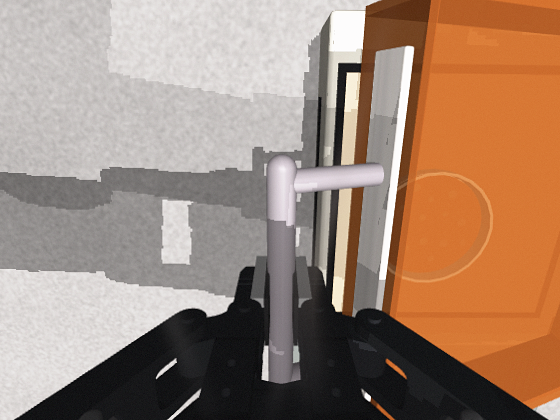

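View pics/s8.png

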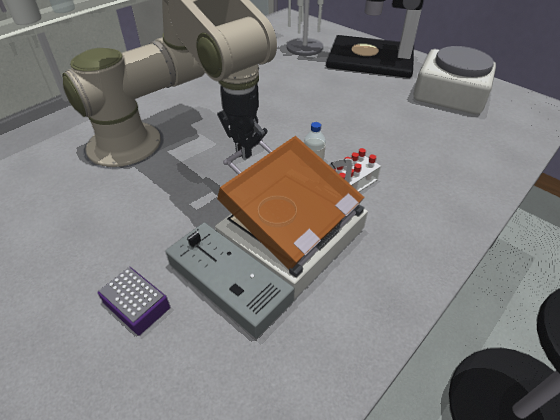

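The cover is about 20° open and the grip is firm. There is a slight push towards the hinge (−13 N in x), so I'll trim x by 1 mm and go on to about 37–38°.

```bash
python3 -m pendant '[[[0.9,0,0,0.003,0],[0.9,0.003,0,0.0085,0],[0.9,0.0075,0,0.017,0],[0.9,0.012,0,0.025,0],[0.9,0.017,0,0.033,0],[0.9,0.022,0.001,0.041,0],[0.9,0.0275,0.001,0.0485,0],[0.9,0.0335,0.001,0.056,0],[0.9,0.0395,0.001,0.063,0],[0.9,0.043,0.001,0.067,0],[0.9,0.0445,0.001,0.069,0],[0.9,0.0445,0.001,0.069,0],[0.9,0.0445,0.001,0.069,0]]]'
python3 - <<'E'
from h import *
s=monitor.sense();print(s['eef_pos'])
for n in('wrist','scene','top'):
    p,d=snap(n,n[0]+'9')
p=np.load('pics/s9.npz')['p'];cv2.imwrite('pics/s9z.png',cv2.resize(p[100:250,200:400,::-1],None,fx=4,fy=4,interpolation=cv2.INTER_CUBIC))
E
```

```text
time_s: 11.8
eef_pos: [532.6, 71.8, 239.8]
ee_rot: [-0.0, 1.0, 0.021, -0.003]
force: [-19.8, -1.0, 3.6]
grip_width: 0.111
[532.57183229  71.78014836 239.81991266]
```

View pics/s9z.png

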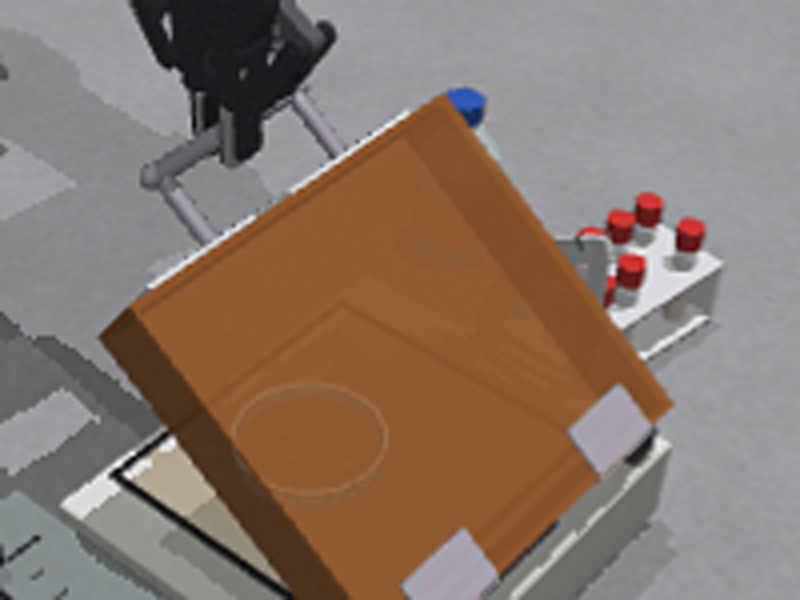

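View pics/w9.png

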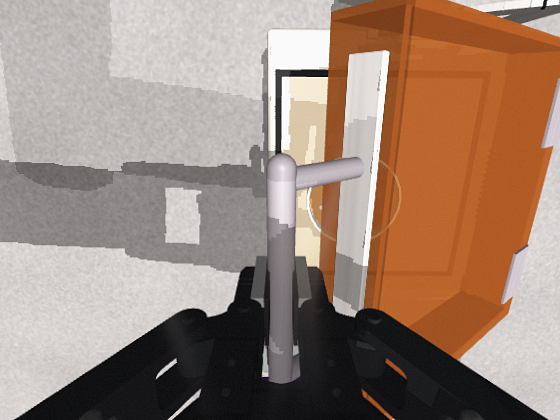

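View pics/t9.png

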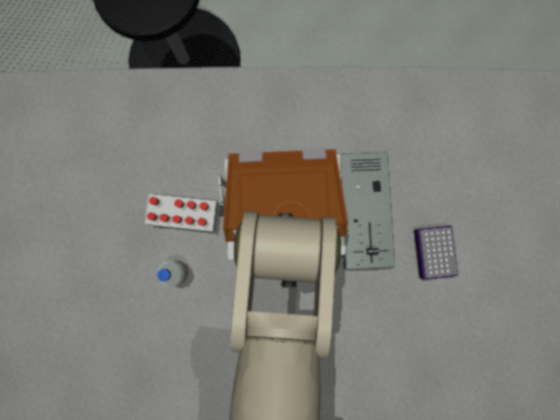

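The cover is up near 37° with the dimmer, dish, rack and bottle unchanged. The pointer is largely hidden, so I'll work out the angle from the visible cover corners and the bar depth.

Run:
```python
from h import *
a=np.load('pics/s7.npz')['p'][145:245,205:365,::-1];b=np.load('pics/s9.npz')['p'][110:210,215:375,::-1]
cv2.imwrite('pics/cmpa.png',cv2.resize(a,None,fx=5,fy=5,interpolation=cv2.INTER_CUBIC))
cv2.imwrite('pics/cmpb.png',cv2.resize(b,None,fx=5,fy=5,interpolation=cv2.INTER_CUBIC))
w=np.load('pics/w9.npz');cv2.imwrite('pics/w9z.png',cv2.resize(w['p'][0:120,400:560,::-1],None,fx=5,fy=5,interpolation=cv2.INTER_CUBIC))
d=w['d'];print(d[160:330:20,281], d[165,350],d[100,375],d[60,450])
s=monitor.sense();
for v in(180,200,230,250,270): 
    c,r=wray([(281.5,v)],s);print(v,c+r[0]*d[v,281])
```

```text
[124.70023 125.87185 127.89607 129.87341 132.84908 136.69891 139.24548
 143.24913 146.6498 ] 147.53616 140.77776 146.68799
180 [531.51040205 123.55661843 260.21732493]
200 [531.84431238 115.7419263  260.76319964]
230 [532.39397678 102.71708132 259.70455951]
250 [532.76176921  94.11347453 260.32943482]
270 [533.1415448   85.23339237 261.01081803]
```

View pics/cmpa.png

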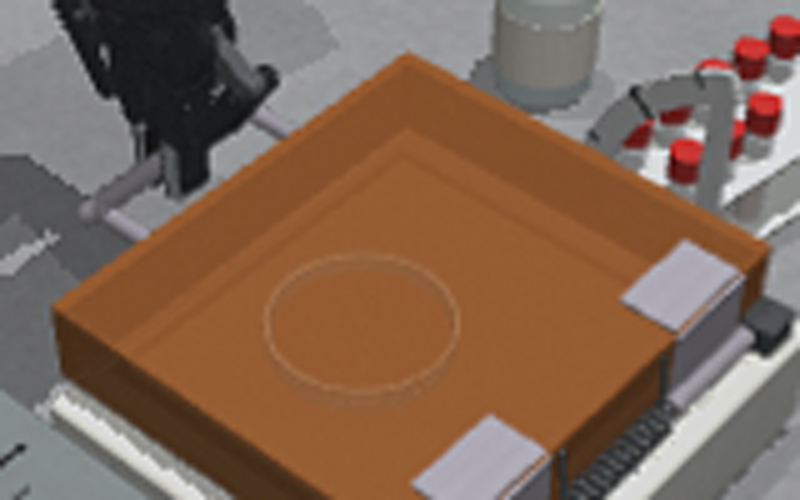

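View pics/cmpb.png

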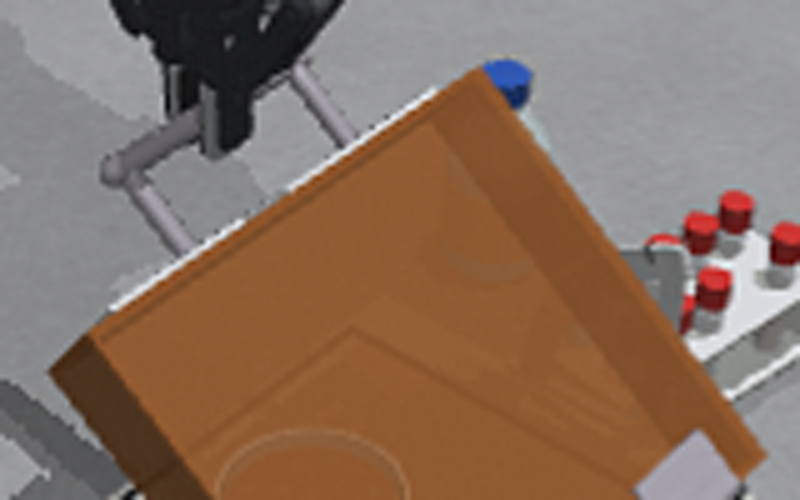

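View pics/w9z.png

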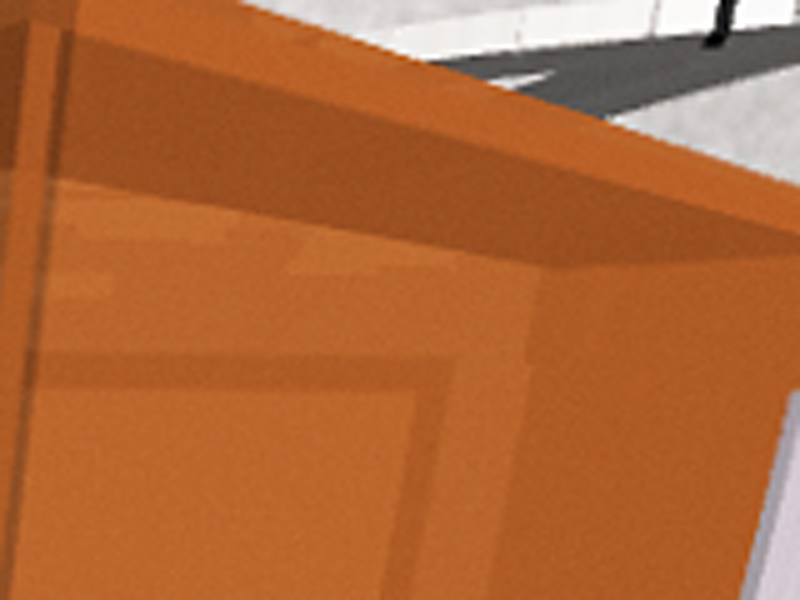

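```bash
cat > ang.py <<'E'
from h import *
from scipy.optimize import least_squares
def X(th,p): # viewer point on cover at angle
    x,z=p[0]-105,p[2]-76; c,s=np.cos(th),np.sin(th); return np.array([105+x*c+z*s,p[1],76-x*s+z*c])
def world(q,yaw,t):
    c,s=np.cos(yaw),np.sin(yaw); return np.array([c*q[0]-s*q[1]+t[0],s*q[0]+c*q[1]+t[1],q[2]])
LF=(-115,120,117);RF=(-115,-120,117)
def scene_angle(uv_l,uv_r):
    a=lambda u,v:(205+(u+.5)/5-.5,145+(v+.5)/5-.5)
    shut=np.array([a(408,52),a(52,310)])
    yaw=np.radians(1.95)
    f=lambda t:(np.array([proj('scene',world(P,yaw,t))[0] for P in(LF,RF)])-shut).ravel()
    r=least_squares(f,[631,75.5]);print('viewer t',r.x,'res px',r.fun.round(2))
    obs=np.array([uv_l,uv_r])
    g=lambda th:(np.array([proj('scene',world(X(th[0],P),yaw,r.x))[0] for P in(LF,RF)])-obs).ravel()
    q=least_squares(g,[.65]);print('theta',np.degrees(q.x),'res px',q.fun.round(2))
def wristbar(fn,s):
    d=np.load(fn)['d'];z=[]
    for v in range(185,265,4):
        c,r=wray([(281.5,v)],s);z.append((c+r[0]*d[v,281])[2])
    return np.median(z)
E
python3 - <<'E'
from ang import *
b=lambda u,v:(215+(u+.5)/5-.5,110+(v+.5)/5-.5)
scene_angle(b(483,68),b(92,335))
s=monitor.sense()
z9=wristbar('pics/w9.npz',s)
s7=dict(s);s7['eef_pos']=np.array([465.78,69.37,79.91]);z7=wristbar('pics/w7.npz',s7)
s8=dict(s);s8['eef_pos']=np.array([488.2,70.2,169.6]);z8=wristbar('pics/w8.npz',s8)
for z in(z7,z8,z9): print(z, np.degrees(np.arcsin((z-z7+22)/268.9))-4.69)
E
```

```text
viewer t [633.37069534  74.28114714] res px [ 0.28  0.31 -0.24 -0.28]
theta [37.37190152] res px [ 0.36 -0.28 -0.58 -0.02]
104.2459634873658 0.0028881991823501707
191.634277646574 19.313925671758515
260.6004733867874 36.860084621373296
```

Both measures agree at about 37° (scene corners 37.4, bar height 36.9). I'll raise another 3°, with slightly less push towards the hinge.

```bash
python3 -m pendant '[[[0.9,0.001,0,0.002,0],[0.9,0.003,0,0.004,0],[0.9,0.005,0,0.0065,0],[0.9,0.007,0,0.009,0],[0.9,0.008,0,0.0105,0],[0.9,0.008,0,0.0105,0],[0.9,0.008,0,0.0105,0],[0.9,0.008,0,0.0105,0]]]'
python3 - <<'E'
from ang import *
s=monitor.sense();print(s['eef_pos'],s['force'])
for n in('wrist','scene','top'): snap(n,n[0]+'10')
z7=104.25;z=wristbar('pics/w10.npz',s);print(z,np.degrees(np.arcsin((z-z7+22)/268.9))-4.69)
b=np.load('pics/s10.npz')['p'][95:215,225:385,::-1]
cv2.imwrite('pics/s10z.png',cv2.resize(b,None,fx=5,fy=5,interpolation=cv2.INTER_CUBIC))
b=np.load('pics/t10.npz')['p'][140:290,205:405,::-1]
cv2.imwrite('pics/t10z.png',cv2.resize(b,None,fx=4,fy=4,interpolation=cv2.INTER_CUBIC))
E
```

```text
time_s: 12.75
eef_pos: [541.5, 72.1, 249.9]
ee_rot: [-0.001, 1.0, 0.021, -0.002]
force: [-11.9, 2.0, -1.1]
grip_width: 0.115
[541.5369594   72.11076595 249.87705291] [-11.93482163   2.03661519  -1.12129171]
270.0165742815137 39.59889736451392
```

View pics/s10z.png

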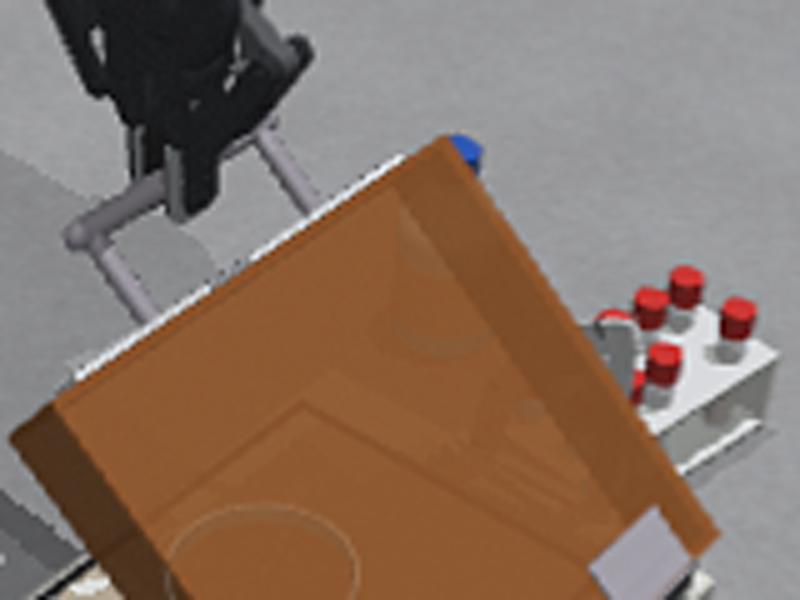

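View pics/t10z.png

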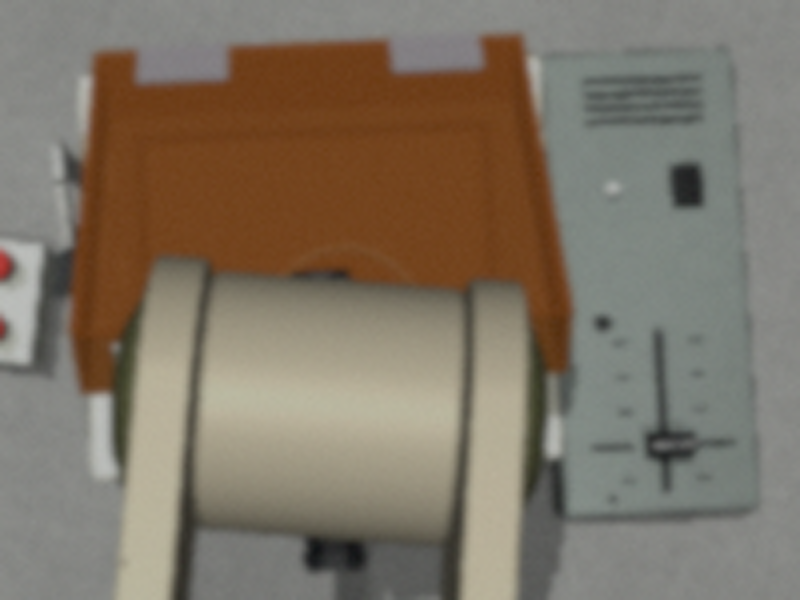

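View pics/w10.png

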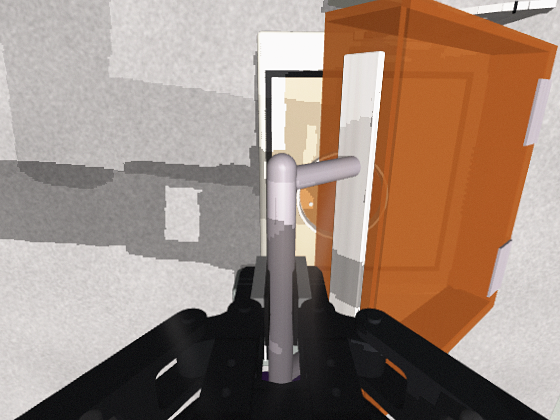

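Run:
```python
from ang import *
b=lambda u,v:(225+(u+.5)/5-.5,95+(v+.5)/5-.5)
scene_angle(b(447,137),b(52,402))
```

```text
viewer t [633.37069534  74.28114714] res px [ 0.28  0.31 -0.24 -0.28]
theta [39.75350294] res px [ 0.27 -0.27 -0.21  0.72]
```

All three measures give 39.6–39.75°. I'll nudge up about 0.3°, hold, and check steadiness.

```bash
python3 -m pendant '[[[0.9,0.0005,0,0.0006,0],[0.9,0.0009,0,0.0012,0],[0.9,0.0009,0,0.0012,0],[0.9,0.0009,0,0.0012,0],[0.9,0.0009,0,0.0012,0],[0.9,0.0009,0,0.0012,0],[0.9,0.0009,0,0.0012,0],[0.9,0.0009,0,0.0012,0],[0.9,0.0009,0,0.0012,0],[0.9,0.0009,0,0.0012,0]]]'
cat > chk.py <<'E'
import sys
from ang import *
k=sys.argv[1]
s=monitor.sense();print(s['eef_pos'],s['force'],s['dq'].round(4))
for n in('wrist','scene'): snap(n,n[0]+k)
z7=104.25;z=wristbar(f'pics/w{k}.npz',s);print(z,np.degrees(np.arcsin((z-z7+22)/268.9))-4.69)
b=np.load(f'pics/s{k}.npz')['p'][95:215,225:385,::-1]
cv2.imwrite(f'pics/s{k}z.png',cv2.resize(b,None,fx=5,fy=5,interpolation=cv2.INTER_CUBIC))
E
python3 chk.py 11
```

```text
time_s: 13.9
eef_pos: [542.5, 72.1, 250.9]
ee_rot: [-0.001, 1.0, 0.021, -0.002]
force: [-10.1, 1.5, -2.2]
grip_width: 0.115
[542.49788015  72.14716957 250.85275119] [-10.06280341   1.51535022  -2.20956548] [ 0.     -0.0004  0.0002 -0.0006 -0.0012  0.0005]
271.06411767035553 39.911544671599025
```

```bash
python3 -m pendant '[[[0.9,0,0,0,0],[0.9,0,0,0,0],[0.9,0,0,0,0],[0.9,0,0,0,0],[0.9,0,0,0,0],[0.9,0,0,0,0],[0.9,0,0,0,0],[0.9,0,0,0,0]]]'; python3 chk.py 12
```

```text
time_s: 14.8
eef_pos: [542.5, 72.2, 250.9]
ee_rot: [-0.001, 1.0, 0.021, -0.002]
force: [-11.0, 0.9, -3.6]
grip_width: 0.114
[542.49942039  72.1612928  250.87896194] [-10.95607359   0.86998618  -3.62255762] [-0.0011  0.0001  0.0003  0.0015  0.0006 -0.0019]
270.93907976076554 39.874137967592475
```

View pics/s12z.png

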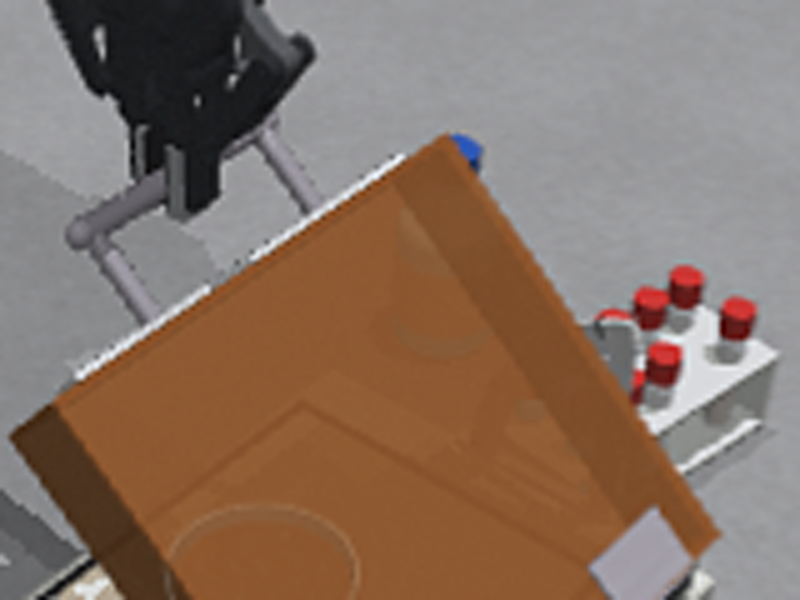

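The cover's corners are at about (447,135) and (52,401), steady, with the angle about 39.9° and no drift over 0.9 s. Handing in.

```bash
python3 -c "
from rig import order
print(order.finish_job())"
```

```text
the job is handed in; nothing more can be done
None
```

I set the dimmer to its long line while the cover was still shut, then raised the cover by its bar to about 40°. I handed in at about 15 s with the arm still holding it there.

- **Dimmer:** After I let go, its index line was within about 0.3 mm of the long line in the wrist view. Top pictures taken while the cover was going up still showed it there.
- **Cover angle:** The bar height from the wrist camera gave 39.9°, measured twice over 0.9 s with no drift. Just before the last small nudge of about 0.3°, three measures (scene-camera corners, bar height and tool position) gave 39.6–39.75°. At about 37° the scene and wrist measures differed by half a degree. The cover never came near the 60° line.
- **Not checked:** I could not read the pointer against the 40° line directly, because the cover and arm hid it. The angle comes from the cover's geometry instead.
- **Grip:** The bar rolled about 3.5 mm within the pads as the cover turned, then stayed steady. The wrist force at the end was about 12 N.
- **Surroundings:** The rack, tip box, bottle and dish looked unmoved in the pictures. I judged this by eye and did not measure it.

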